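# Slide the tablet bottle to its station and take off the safety cap

### The job

Slide the white carrier with the amber tablet bottle along its rail until it clicks into the detent at the pale blue station block. Then open the child-safe cap: press it down, turn it anticlockwise while it is down, and lift it off. Finish still holding the cap in the gripper, level and still, about 6 cm straight above the open bottle; leave the bottle seated in the carrier, the carrier in its detent, and the other things on the shelf alone.

Things in the scene. Friction and masses are not known exactly. Their poses are not given: they have to be found in the camera images.
- rail: aluminium guide rail fixed on the shelf, 100 x 500 x 24 mm; origin under its centre, at shelf level; the carrier slides along its y axis, held down by two lips (their tops 24 mm up). Stops at both ends.
- station: pale blue station block (34 x 34 x 46 mm high) at the far (+x) side of the rail. Origin NOT in the block: it lies on the rail's centre line at shelf level, square across from the nose; axes as the rail's. The carrier is in the detent when its origin has this origin's y (in this frame). It can be pushed through and out the other side (then push it back).
- carrier: white plastic carrier sliding on the rail, 0.45 kg. Origin under its base below the bottle's axis, 6 mm above the shelf; its y axis runs along the rail towards the station, which at the start lies 10 to 25 cm ahead. Base 80 x 155 x 10 mm (y -95 to +60 mm); nest walls 67 mm square, up to z = 34 mm.
- bottle: square amber tablet bottle, 56 x 56 mm, body 66 mm high, standing loose in the carrier's nest, its underside 10 mm above the carrier's origin (1.5 mm play to each side); origin under its centre, z up. The neck, 26 mm diameter, rises to z = 100 mm.
- cap: white child-safe cap, 46 mm diameter (12 flat facets, facing yaw 0, 30, 60.. degrees of the cap), 32 mm high, pink disc on top, 40 g; origin at the centre of its lower rim, z up. Locked, its origin is 82 mm above the bottle's origin, with 16 mm free down to the bottle's shoulder, and its x axis lies along the bottle's x axis.
- tray: stainless steel tray, 160 x 140 x 22 mm, loose; leave alone; origin under its centre
- glass0: closed glass bottle with a blue lid, lying along its x axis in the tray, 132 mm long, 52 mm diameter; origin under its middle; leave alone
- glass1: the same with a pink lid; leave alone
- teether: pink silicone teether ring, 68 mm diameter, 12 mm high, lying on the shelf; origin under its centre; leave alone
- dispenser: pale blue push dispenser fixed beyond the rail's end, 72 mm diameter, 204 mm high, spout towards the rail; origin under its centre; not needed
- warmer: white bottle warmer, 136 mm diameter, 125 mm high, with a toggle switch on its front, fixed; origin under its centre; not needed
- nose (a point): tip of the sprung steel nose that points from the block across the rail, 34 mm above the shelf. In the detent it rests between the carrier's two steel ridges. It takes about 8 to 15 N along the rail to pass a ridge; once past it, the nose pulls the released carrier in over the last 3 mm.
- tab (a point): centre of the top edge of the carrier's blue upright push tab, 80 mm above the carrier's origin and 85 mm behind it (its -y). The tab is 50 mm wide (x), 10 mm thick (y), and stands 70 mm above the carrier's base: push it, or pinch it by its two broad faces (over 33 mm free before the nest).
- cap_top (a point): centre of the cap's top, 32 mm above its origin. How it opens: a spring inside pushes it up with 3 N, 0.8 N more per mm pressed. Pressed 5.5 to 7 mm (end of travel 8) it turns anticlockwise seen from above; clockwise is blocked. Turned 50 to 125 degrees (60 is good) from locked, it lifts off freely; turned less, it stays hooked.
Things that resemble listed ones, but are neither listed nor needed, are in the scene too. What is shaped like the cap but purple is not meant. What is shaped like the station but red is not meant.

How it is judged:
By the outcome, as a careful person would: the job done as asked, in the order asked, and still so for the second after the job is handed in, while the arm keeps its last pose, push and grip.
It also fails if it takes over 48 s, if anything falls off the work surface, if the arm or the gripper's body presses on something with over 40 N, if the wrist force passes 120 N, or if a joint passes its speed limit or range.

### The arm

A 6-joint arm with a two-finger parallel gripper is mounted at the origin on the work surface. World frame = base frame: x ahead of the robot, y to its left, z up, the work surface at z = 0. Lengths are in m, angles in rad, forces in N, time in s.
With the tool pointing down it reaches from about 0.375 to 0.975 m from the base axis. Payload 3.8 kg.
Tool frame: the origin (TCP) lies on the centre line of the jaws, within the pads' length; the fingertips stand 17 mm ahead of it and the grasp point (between the pads) lies 2 mm behind it (bot.tip_extent is the distance from the TCP to the fingertips, in m); z points along the fingers, y is the line along which they close (so a half turn about z gives the same grasp; the last joint's range is limited). The gripper opens to 85 mm and grips with 20 to 120 N. Pads are 22 mm wide; open, the fingers measure 114 mm over their backs; the gripper's body (76 mm by 85 mm) begins 54 mm behind the grasp point. The pads swing forward as they close: fully open they stand 13 mm farther back than shut.
Start: joints at [-1.151, 0.264, 1.604, -0, 1.274, -0.037], TCP at [0.298, -0.606, 0.248] pointing down, gripper open.
Joint ranges: [-2.63, 2.63], [-0.94, 2.18], [0.31, 2.57], [-1.31, 4.45], [0, 2.66], [-2.55, 2.55]. Speed limits (rad/s): [2.57, 2.57, 3.14, 3.14, 3.14, 3.14].

### API

Orientations are given as a rotation vector (axis times angle).
In Python, from workcell import readout, read_camera, finish_job, bot gives the robot as it stands.
- The arm moves only by the tool jog_arm, never from a script. Its argument "deltas" is one flat list of numbers, 7 for each row, row after row: the shift along the tool's x, y, z in m, then the turn, a rotation vector about the tool's x, y, z in degrees, then the gripper command: -1 is shut, 1 is fully open, values between are in proportion. A call has 1 to 8 rows; each row is the pose to reach, as a shift and turn from the pose commanded when the call began, along the tool's axes at that moment; what a row does not reach only later rows make up. A row lasts 1/10 s, in which the tool goes at most 50 mm and 8.59 degrees, less where a joint would pass 70% of its speed; a pose out of reach is approached as far as the arm can. A call with a gripper value outside its range is refused whole. The fingers move at their own pace and stop on an object; "squeeze" is the grip in N (left out, the last holds). Time passes only in rows, so rows that repeat a pose let the fingers close. It gives the time, the measured TCP pose, the force, the opening and the grip force at its end, in the units of the state.
- readout.read_state(): the state, without advancing time (a new reading comes with each control period).
- read_camera(name): name is "scene" or "top" or "wrist"; returns a dict with "color" (384x512x3 uint8, blue, green, red), "fx", "fy", "cx", "cy" (pixels), "origin" and "attitude" of the camera in the world. Camera axes: x right, y down, z forward; pixel columns grow to the right and rows downward; lengths in m; the calibration is good to about 2 mm. A picture is of the moment at which its call begins. There is no depth.
- finish_job(): hands the job in; it is judged then, once.
The state is a dict: "time": time; "q": joint angles; "joint_vel": joint speeds; "joint_torque": joint torques, N m; "tool_pos": TCP position; "tcp_rot": TCP orientation; "wrist_force": force on the tool from outside, world axes, zero at the start; "torque": the same for the moment, N m; "width": opening from 0.0 (shut) to 1.0 (fully open); "grip_force": force on a finger pad.
Only numpy, scipy, OpenCV 4.12 (cv2) and the standard library are available. Lean on these libraries where they do the work, as an engineer would, in place of code of your own. Each camera call takes 0.05 s, during which the arm holds its last target. There are 200 camera calls.

## Working session

There is one attempt and no reset: what is moved stays moved. The work goes in short steps, Python scripts to look and compute and a tool call to move; the robot and the scene stay as the last step left them, time stands still between calls to the robot, and variables do not carry over. Pictures are saved under pics/ and viewed, at most 10 in all, crops included, and the job is handed in when it is done.

Besides the shell and the picture viewer there is one more tool, called after "Request:" by a JSON object that holds its "fn" and its "kwargs". jog_arm: Moves the arm, as the interface text tells. Its arguments: {"type":"object","properties":{"deltas":{"type":"array"},"squeeze":{"type":"number"}},"required":["deltas"]}

```bash
mkdir -p pics; ls; python3 - <<'E'
from workcell import readout, read_camera, bot
import cv2,numpy as np
s=readout.read_state();print(s)
for n in("scene","top"):
    c=read_camera(n);cv2.imwrite(f"pics/{n}0.png",c["color"]);print({k:v for k,v in c.items() if k!="color"})
E
```

```text
pics
{'time': 0.0, 'q': array([-1.15087189e+00,  2.64785468e-01,  1.60539354e+00, -2.36668585e-05,
        1.27367446e+00, -3.69115582e-02]), 'joint_vel': array([-1.60174883e-04,  5.22316087e-04, -7.92746108e-04, -6.93955020e-04,
       -4.20426810e-05, -4.01103476e-04]), 'joint_torque': array([ 3.86465599e-04, -5.15112376e+01, -3.67314005e+01,  3.48389358e-05,
        1.30702194e-02,  1.86037170e-06]), 'tool_pos': array([ 0.29745098, -0.60515334,  0.24692964]), 'tcp_rot': array([-3.05783222e+00, -7.10881501e-01,  7.10328625e-04]), 'wrist_force': array([ 0.95146376, -0.23740336, -0.3282208 ]), 'torque': array([-0.03937147,  0.02836927,  0.00939229]), 'grip_force': 0.0, 'width': 1.002922185329396}
{'fx': 433.1766825034995, 'fy': 433.1766825034995, 'cx': 250.38882374402655, 'cy': 191.76651985093483, 'origin': array([ 1.11149087, -0.29449207,  0.8853782 ]), 'attitude': array([-2.17545765, -1.17196052,  0.4598642 ])}
{'fx': 471.00306444987183, 'fy': 471.00306444987183, 'cx': 257.7551449384824, 'cy': 187.11264074109303, 'origin': array([0.31787706, 0.06230337, 1.32509223]), 'attitude': array([-2.15828593,  2.10854843, -0.15796162])}
```

View pics/top0.png

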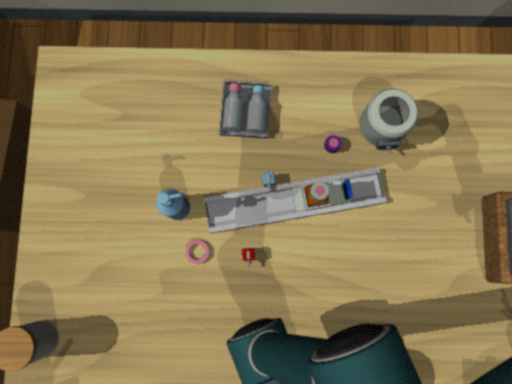

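View pics/scene0.png

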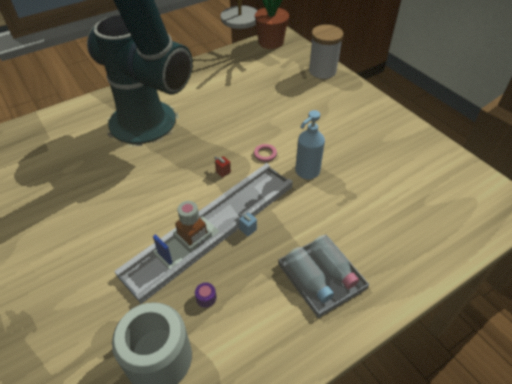

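The top view shows the rail from (205,212) to (387,186). The blue block is at (269,180), the pink cap top at (318,190) and the blue tab at (348,188); the red decoy block at (248,255) and the purple decoy cap at (333,144) are to be ignored. The scene view confirms this: tab (162,248), cap (188,210), block (246,224).

```bash
cat > h.py <<'E'
import numpy as np, cv2
from scipy.spatial.transform import Rotation as R
from workcell import readout, read_camera, bot, finish_job
def ray(c,u,v):
    d=R.from_rotvec(c["attitude"]).as_matrix()@np.array([(u-c["cx"])/c["fx"],(v-c["cy"])/c["fy"],1.]); return np.array(c["origin"]),d
def plane(c,u,v,z):
    o,d=ray(c,u,v); return o+d*(z-o[2])/d[2]
def proj(c,p):
    q=R.from_rotvec(c["attitude"]).as_matrix().T@(np.asarray(p)-c["origin"]); return np.array([c["fx"]*q[0]/q[2]+c["cx"],c["fy"]*q[1]/q[2]+c["cy"]])
def tri(c1,p1,c2,p2):
    o1,d1=ray(c1,*p1);o2,d2=ray(c2,*p2)
    t=np.linalg.lstsq(np.c_[d1,-d2],o2-o1,rcond=None)[0]
    a,b=o1+t[0]*d1,o2+t[1]*d2
    return (a+b)/2,np.linalg.norm(a-b)
def blobs(c,lo,hi,box=None,amin=6):
    h=cv2.cvtColor(c["color"],cv2.COLOR_BGR2HSV)
    m=cv2.inRange(h,np.array(lo),np.array(hi))
    if box:
        k=np.zeros_like(m);x0,y0,x1,y1=box;k[y0:y1,x0:x1]=255;m&=k
    n,l,st,ce=cv2.connectedComponentsWithStats(m)
    return [(st[i].tolist(),ce[i].round(1).tolist(),cv2.minAreaRect(np.argwhere(l==i)[:,::-1].astype(np.float32))) for i in range(1,n) if st[i][4]>=amin]
E
python3 - <<'E'
from h import *
t=read_camera("top");s=read_camera("scene")
for nm,c,bx in(("top",t,(200,160,395,235)),("scene",s,(110,160,300,310))):
    print(nm)
    for k,lo,hi in(("blue",(85,70,40),(130,255,255)),("pink",(160,40,120),(180,255,255)),("pink2",(0,40,150),(5,130,255))):
        print(k,[(b[0],b[1],np.round(np.array(b[2][1]),1).tolist()) for b in blobs(c,lo,hi,bx)])
# rail outline
h=cv2.cvtColor(t["color"],cv2.COLOR_BGR2HSV)
m=((h[...,1]<60)&(h[...,2]>60)).astype(np.uint8)*255
k=np.zeros_like(m);k[160:240,198:395]=255;m=cv2.morphologyEx(m&k,cv2.MORPH_CLOSE,np.ones((9,9)))
cs=max(cv2.findContours(m,0,2)[0],key=cv2.contourArea)
bx=cv2.boxPoints(cv2.minAreaRect(cs));print(bx.round(1).tolist())
print([plane(t,*p,.024).round(4).tolist() for p in bx])
r=cv2.approxPolyDP(cs,6,True)[:,0];print(r.tolist(),[plane(t,*map(float,p),.024)[:2].round(3).tolist() for p in r])
z=cv2.resize(t["color"][155:240,195:400],None,fx=3.9,fy=3.9,interpolation=2)
w=cv2.resize(s["color"][160:310,105:305],None,fx=1.8,fy=1.8,interpolation=2)
o=np.zeros((600,800,3),np.uint8);o[:z.shape[0],:z.shape[1]]=z[:, :800];o[332:332+w.shape[0],:w.shape[1]]=w[:268];cv2.imwrite("pics/z1.png",o)
E
```

```text
top
blue [([263, 173, 12, 12, 89], [268.2, 178.4], [10.9, 10.7]), ([342, 179, 11, 21, 140], [347.3, 188.8], [19.7, 8.2])]
pink [([315, 186, 10, 10, 74], [319.6, 190.0], [8.9, 8.9])]
pink2 []
scene
blue [([241, 217, 13, 9, 39], [248.0, 221.0], [7.6, 12.1]), ([154, 235, 18, 28, 177], [162.8, 248.4], [30.9, 8.9])]
pink [([182, 204, 11, 8, 65], [187.0, 207.7], [7.0, 10.0]), ([199, 286, 12, 11, 101], [204.5, 290.8], [10.0, 11.0])]
pink2 []
[[200.10000610351562, 183.0], [378.0, 152.0], [386.79998779296875, 202.3000030517578], [208.89999389648438, 233.39999389648438]]
[[0.5341, 0.2412, 0.024], [0.6343, -0.2578, 0.024], [0.4915, -0.2798, 0.024], [0.394, 0.2108, 0.024]]
[[380, 170], [288, 183], [264, 172], [261, 188], [204, 197], [209, 232], [385, 202]] [[0.583, -0.263], [0.54, -0.005], [0.57, 0.063], [0.524, 0.07], [0.495, 0.229], [0.398, 0.211], [0.492, -0.275]]
```

View pics/z1.png

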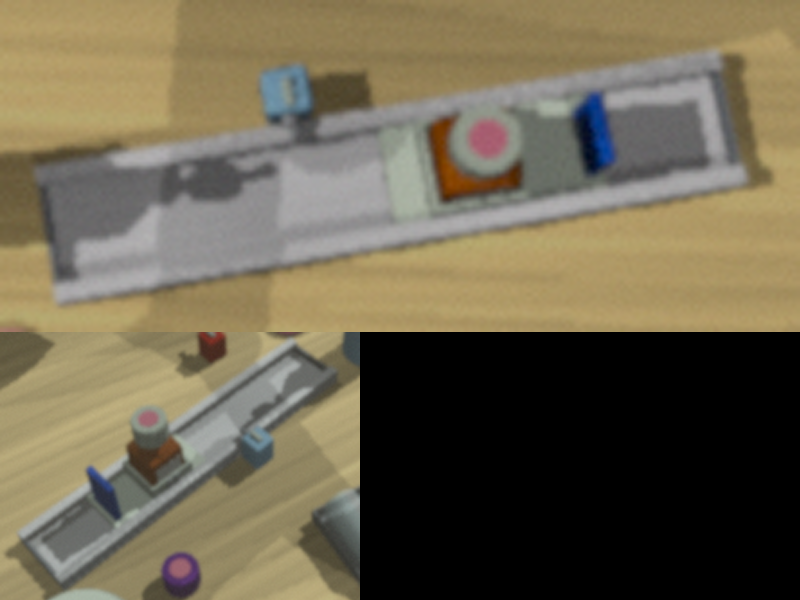

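The zoomed top view shows the rail corners at about (204.5,199), (379.6,169), (386,202) and (210,232). The pink disc is at (319.6,190) and the tab's top edge runs (593,95)–(605,168) in the zoom, with its face facing the camera.

```bash
python3 - <<'E'
from h import *
t=read_camera("top");s=read_camera("scene")
C=[plane(t,*p,.024) for p in((204.5,199.1),(379.6,169.1),(386,201.9),(209.9,231.9))]
C=np.array(C);print(C[:,:2].round(4).tolist(),[round(np.linalg.norm(C[i]-C[i-1]),4) for i in range(4)])
ct=C.mean(0);a=(C[0]+C[3]-C[1]-C[2])[:2];a/=np.linalg.norm(a);yaw=np.arctan2(-a[0],a[1])
print("centre",ct[:2],"yaw",np.degrees(yaw),"ydir",a)
x=np.array([a[1],-a[0]])
def loc(p): d=np.array(p)[:2]-ct[:2]; return (d@x).round(4),(d@a).round(4)
cap,e=tri(t,(319.6,190),s,(187,207.7));print("cap",cap,e,loc(cap), plane(t,319.6,190,.13), loc(plane(t,319.6,190,.13)), loc(plane(s,187,207.7,.13)))
st=plane(t,269,178.8,.046);print("station top",st,loc(st),loc(plane(s,248,221,.046)), tri(t,(269,178.8),s,(248,221)))
tab=plane(t,(593+8)/3.9+195-1,132/3.9+155,.086);print("tab",tab,loc(tab))
q=readout.read_state();print(R.from_rotvec(q["tcp_rot"]).as_matrix().round(3))
E
```

```text
[[0.489, 0.227], [0.5851, -0.2615], [0.4926, -0.2777], [0.3981, 0.2083]] [np.float64(0.0928), np.float64(0.4979), np.float64(0.0939), np.float64(0.4951)]
centre [ 0.49120451 -0.02598717] yaw 11.06974850283482 ydir [-0.19200383  0.98139418]
cap [ 0.50537043 -0.08151584  0.128155  ] 0.001076170676628239 (np.float64(0.0032), np.float64(-0.0572)) [ 0.5052842  -0.08079589  0.13      ] (np.float64(0.0033), np.float64(-0.0565)) (np.float64(0.0043), np.float64(-0.0584))
station top [0.54655882 0.0485867  0.046     ] (np.float64(0.0686), np.float64(0.0626)) (np.float64(0.081), np.float64(0.0573)) (array([0.54982543, 0.04992591, 0.03199465]), np.float64(0.003338224711670138))
tab [ 0.51699987 -0.16170922  0.086     ] (np.float64(-0.0007), np.float64(-0.1381))
[[ 0.897  0.441 -0.   ]
 [ 0.441 -0.897  0.001]
 [ 0.    -0.001 -1.   ]]
```

Request:
{"fn": "jog_arm", "kwargs": {"deltas": [0.05, -0.038, 0.006, 0, 0, 2, -0.15, 0.1, -0.076, 0.012, 0, 0, 4, -0.15, 0.14, -0.106, 0.018, 0, 0, 6, -0.15, 0.18, -0.136, 0.024, 0, 0, 8, -0.15, 0.22, -0.167, 0.03, 0, 0, 10, -0.15, 0.26, -0.197, 0.035, 0, 0, 12, -0.15, 0.3, -0.228, 0.04, 0, 0, 14, -0.15, 0.34, -0.258, 0.047, 0, 0, 15.1, -0.15]}}

```text
time: 1.1
tool_pos: [0.4766, -0.2486, 0.2052]
tcp_rot: [3.126, 0.301, 0.002]
wrist_force: [0.8, -0.4, -0.2]
width: 0.423
grip_force: 0.0
```

```bash
cat >> h.py <<'E'
def st():
    s=readout.read_state();M=R.from_rotvec(s["tcp_rot"]).as_matrix()
    print("t",round(s["time"],2),"p",s["tool_pos"].round(4),"yaw",np.degrees(np.arctan2(M[1,0],M[0,0])).round(2),"tilt",M[2].round(3),"F",s["wrist_force"].round(1),"T",s["torque"].round(2),"w",round(s["width"],3),"g",round(s["grip_force"],1),"q6",s["q"][5].round(2))
    return s,M
def rel(p):
    s,M=st();print("to go (tool)",(M.T@(np.array(p)-s["tool_pos"])).round(4))
E
python3 -c "
from h import *
rel((.518,-.164,.2))"
```

```text
t 1.1 p [ 0.4766 -0.2486  0.2052] yaw 10.99 tilt [ 0.001  0.001 -1.   ] F [ 0.8 -0.4 -0.2] T [ 0.    0.03 -0.01] w 0.423 g 0.0 q6 0.85
to go (tool) [ 0.0567 -0.0751  0.0052]
```

Request:
{"fn": "jog_arm", "kwargs": {"deltas": [0.028, -0.038, 0, 0, 0, 0, -0.15, 0.057, -0.075, 0, 0, 0, 0, -0.15, 0.057, -0.075, 0, 0, 0, 0, -0.15]}}

```text
time: 1.4
tool_pos: [0.5195, -0.161, 0.2051]
tcp_rot: [-3.124, -0.312, -0.002]
wrist_force: [0.2, -0.5, -0.0]
width: 0.429
grip_force: 0.0
```

```bash
python3 - <<'E'
from h import *
st();c=read_camera("wrist");cv2.imwrite("pics/w1.png",c["color"])
print(c["origin"],c["fx"]);print(proj(c,(.518,-.164,.086)))
print([(b[0],b[1],b[2]) for b in blobs(c,(100,100,30),(130,255,255),None,100)])
E
```

```text
t 1.4 p [ 0.5195 -0.161   0.2051] yaw 11.4 tilt [ 0.002 -0.002 -1.   ] F [ 0.2 -0.5 -0. ] T [ 0.04 -0.02  0.02] w 0.429 g 0.0 q6 1.02
[ 0.59103699 -0.14668423  0.33085483] 339.6515241417106
[259.76615444 194.2837861 ]
[([258, 145, 13, 74, 783], [263.3, 184.2], ((264.0, 181.5), (73.0, 12.0), 90.0))]
```

View pics/w1.png

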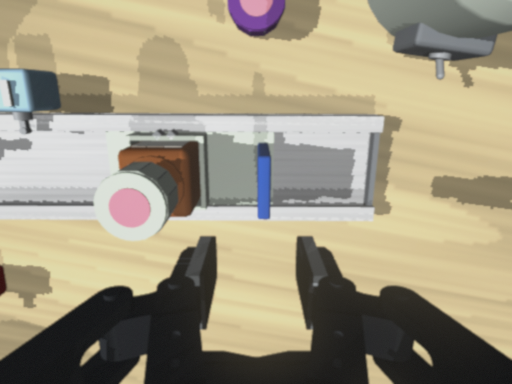

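The wrist view shows the tab's top edge at (264,184), the pink cap disc at (131,208) and the nose at (24,124), with the rail square to the image.

```bash
python3 - <<'E'
from h import *
c=read_camera("wrist")
b=blobs(c,(155,30,100),(180,255,255),(80,170,200,250),100);print(b)
tab=plane(c,264.3,184,.086);cap=plane(c,*b[0][1],.130);no=plane(c,24,125,.034)
print(tab,cap,no)
a=np.array([-np.sin(np.radians(11.07)),np.cos(np.radians(11.07)),0]);x=np.array([a[1],-a[0],0])
print("cap-tab along/across",(cap-tab)@a,(cap-tab)@x,"nose-cap",(no-cap)@a,(no-cap)@x)
for v0,v1 in(((383,117),(20,117)),((373,220),(10,220))):
    d=plane(c,*v1,.024)-plane(c,*v0,.024);print(np.degrees(np.arctan2(-d[0],d[1])))
rel(tab*[1,1,0]+[0,0,.066])
E
```

```text
[([105, 186, 42, 40, 1296], [125.2, 205.4], ((125.25001525878906, 205.25001525878906), (41.719295501708984, 38.18376159667969), 45.0))]
[ 0.52544876 -0.16818703  0.086     ] [ 0.50634482 -0.08241191  0.13      ] [0.52231453 0.04146419 0.034     ]
cap-tab along/across 0.08784724905012162 -0.0022789596824168046 nose-cap 0.11850486485442822 0.039457784449821696
11.411671918696653
11.415609735144278
t 1.5 p [ 0.5178 -0.1648  0.205 ] yaw 11.25 tilt [-0.  0. -1.] F [ 0.9 -0.5  0.4] T [-0.07  0.    0.05] w 0.428 g 0.0 q6 1.02
to go (tool) [0.0069 0.0048 0.139 ]
```

Request:
{"fn": "jog_arm", "kwargs": {"deltas": [0.005, 0.002, 0.04, 0, 0, 0, -0.15, 0.005, 0.002, 0.08, 0, 0, 0, -0.15, 0.005, 0.002, 0.11, 0, 0, 0, -0.15, 0.005, 0.002, 0.139, 0, 0, 0, -0.15, 0.005, 0.002, 0.139, 0, 0, 0, -0.5, 0.005, 0.002, 0.139, 0, 0, 0, -1, 0.005, 0.002, 0.139, 0, 0, 0, -1, 0.005, 0.002, 0.139, 0, 0, 0, -1], "squeeze": 25}}

```text
time: 2.3
tool_pos: [0.5224, -0.1674, 0.0664]
tcp_rot: [3.126, 0.303, -0.0]
wrist_force: [-1.3, -0.9, -9.5]
width: 0.111
grip_force: 28.2
```

```bash
python3 - <<'E'
from h import *
st()
c=read_camera("wrist");cv2.imwrite("pics/w2.png",c["color"])
E
```

```text
t 2.3 p [ 0.5224 -0.1674  0.0664] yaw 11.07 tilt [-0.     0.001 -1.   ] F [-1.3 -0.9 -9.5] T [-0.64  0.24 -0.01] w 0.111 g 28.2 q6 1.02
```

View pics/w2.png

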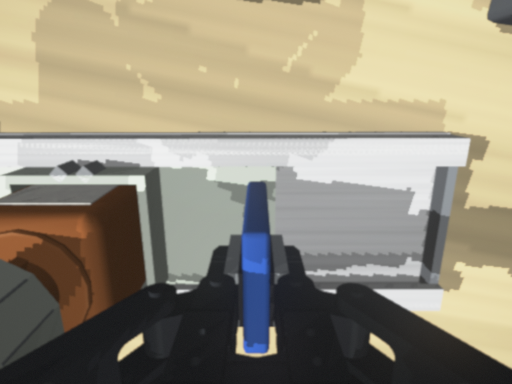

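The wrist view shows the tab (256,290) held between both pads, clear of the nest. The carrier's two ridges are at (68,168) and (92,168), about 10 mm apart. Next: slide most of the way.

Request:
{"fn": "jog_arm", "kwargs": {"deltas": [0, -0.008, 0.001, 0, 0, 0, -1, 0, -0.024, 0.0015, 0, 0, 0, -1, 0, -0.042, 0.0015, 0, 0, 0, -1, 0, -0.06, 0.0015, 0, 0, 0, -1, 0, -0.078, 0.0015, 0, 0, 0, -1, 0, -0.094, 0.0015, 0, 0, 0, -1, 0, -0.104, 0.0015, 0, 0, 0, -1, 0, -0.104, 0.0015, 0, 0, 0, -1]}}

```text
time: 3.15
tool_pos: [0.5018, -0.0629, 0.0653]
tcp_rot: [-3.125, -0.306, 0.002]
wrist_force: [-6.1, 2.8, 1.9]
width: 0.109
grip_force: 30.8
```

```bash
python3 - <<'E'
from h import *
st()
c=read_camera("wrist");cv2.imwrite("pics/w3.png",c["color"])
t=read_camera("top");b=blobs(t,(160,40,120),(180,255,255),(200,160,395,235));print(b)
cap=plane(t,*b[0][1],.13);a=np.array([-.192,.981]);print((cap[:2]-[.4912,-.026])@a)
E
```

```text
t 3.15 p [ 0.5018 -0.0629  0.0653] yaw 11.2 tilt [-0.001 -0.001 -1.   ] F [-6.1  2.8  1.9] T [0.19 1.   0.39] w 0.109 g 30.8 q6 1.2
[([274, 193, 10, 10, 74], [278.8, 197.0], ((278.5, 197.5), (9.0, 9.0), 90.0))]
0.04974104172846012
```

View pics/w3.png

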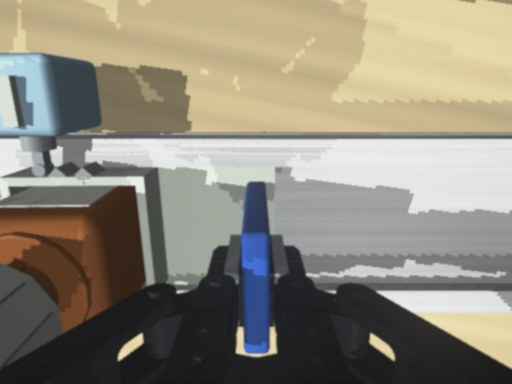

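The wrist view shows the nose tip at (40,170) and the ridges at (67,170) and (91,170), with their middle at 79. About 18 mm remain.

Request:
{"fn": "jog_arm", "kwargs": {"deltas": [-0.0005, -0.006, 0, 0, 0, 0, -1, -0.0005, -0.01, 0, 0, 0, 0, -1, -0.0005, -0.012, 0, 0, 0, 0, -1, -0.0005, -0.014, 0, 0, 0, 0, -1]}}

```text
time: 3.65
tool_pos: [0.4998, -0.0532, 0.0657]
tcp_rot: [3.123, 0.306, 0.0]
wrist_force: [-5.5, -11.9, -1.4]
width: 0.116
grip_force: 29.6
```

Request:
{"fn": "jog_arm", "kwargs": {"deltas": [0, -0.002, 0, 0, 0, 0, -1, 0, -0.002, 0, 0, 0, 0, -1]}}

```text
time: 3.85
tool_pos: [0.499, -0.049, 0.0653]
tcp_rot: [3.127, 0.304, -0.001]
wrist_force: [-5.0, -0.0, 0.1]
width: 0.117
grip_force: 32.4
```

Request:
{"fn": "jog_arm", "kwargs": {"deltas": [0, -0.002, 0, 0, 0, 0, -1, 0, -0.002, 0, 0, 0, 0, -1]}}

```text
time: 4.05
tool_pos: [0.4988, -0.0475, 0.0654]
tcp_rot: [3.126, 0.305, -0.0]
wrist_force: [-5.9, -4.3, 2.1]
width: 0.11
grip_force: 30.8
```

```bash
python3 - <<'E'
from h import *
st()
c=read_camera("wrist");cv2.imwrite("pics/w4.png",cv2.resize(c["color"][100:220,:200],None,fx=3,fy=3))
E
```

```text
t 4.05 p [ 0.4988 -0.0475  0.0654] yaw 11.15 tilt [-0.     0.001 -1.   ] F [-5.9 -4.3  2.1] T [-0.51  0.97  0.39] w 0.11 g 30.8 q6 1.23
```

View pics/w4.png

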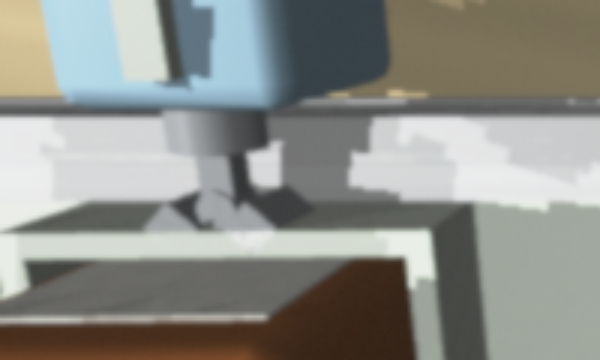

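The click came: the push force peaked at 12 N and then dropped, and the crop shows the nose tip (212,215) between the ridges (175 and 250). Release and rise.

Request:
{"fn": "jog_arm", "kwargs": {"deltas": [0, 0, 0, 0, 0, 0, -0.5, 0, 0, 0, 0, 0, 0, -0.2, 0, 0, 0, 0, 0, 0, -0.1, 0, 0, -0.03, 0, 0, 0, -0.1, 0, 0, -0.07, 0, 0, 0, 0.2, 0, 0, -0.11, 0, 0, 0, 0.6, 0, 0, -0.14, 0, 0, 0, 1, 0, 0, -0.14, 0, 0, 0, 1]}}

```text
time: 4.9
tool_pos: [0.5032, -0.0475, 0.2108]
tcp_rot: [3.125, 0.303, 0.019]
wrist_force: [0.3, -0.3, 0.8]
width: 0.995
grip_force: 0.0
```

Request:
{"fn": "jog_arm", "kwargs": {"deltas": [0, 0, 0, 0, 0, 0, 1, 0, 0, 0, 0, 0, 0, 1]}}

```text
time: 5.1
tool_pos: [0.4981, -0.0469, 0.2032]
tcp_rot: [-3.126, -0.303, 0.003]
wrist_force: [0.2, 0.7, -0.0]
width: 1.0
grip_force: 0.0
```

```bash
python3 - <<'E'
from h import *
st()
c=read_camera("wrist");cv2.imwrite("pics/w5.png",c["color"])
b=blobs(c,(155,30,100),(180,255,255),(60,150,250,280),100);print(b)
cap=plane(c,*b[0][1],.130)
t=read_camera("top");bt=blobs(t,(160,40,120),(180,255,255),(200,160,395,235))[0][1]
s=read_camera("scene");bs=[x for x in blobs(s,(160,40,120),(180,255,255),(110,120,300,310)) if x[1][1]<230];print([x[:2] for x in bs])
print("cap wrist",cap,"top",plane(t,*bt,.13),"tri",tri(t,bt,c,b[0][1]))
rel(cap*[1,1,0]+[0,0,.112])
E
```

```text
t 5.1 p [ 0.4981 -0.0469  0.2032] yaw 11.07 tilt [-0.002 -0.001 -1.   ] F [ 0.2  0.7 -0. ] T [-0.01  0.04 -0.  ] w 1.0 g 0.0 q6 1.23
[([98, 192, 42, 39, 1300], [118.7, 210.9], ((118.5, 211.0), (38.0, 41.0), 90.0))]
[([255, 145, 21, 15, 125], [264.9, 152.2]), ([222, 177, 10, 7, 55], [226.7, 179.9])]
cap wrist [0.48256674 0.03710398 0.13      ] top [0.48133901 0.03874379 0.13      ] tri (array([0.48152405, 0.03838995, 0.12721785]), np.float64(0.0007132719884048661))
t 5.25 p [ 0.4978 -0.047   0.2027] yaw 11.07 tilt [-0.003 -0.001 -1.   ] F [-0.7  0.3 -1. ] T [-0.02  0.02 -0.01] w 1.003 g 0.0 q6 1.23
to go (tool) [ 0.0014 -0.0853  0.0908]
```

View pics/w5.png

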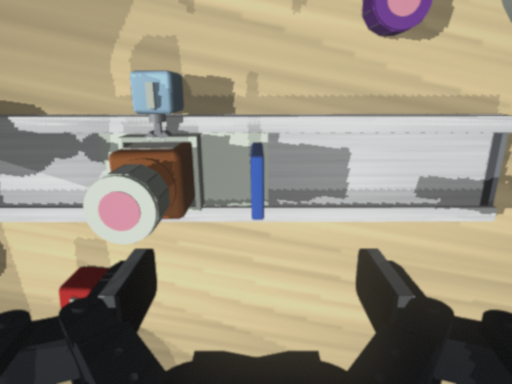

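The wrist view shows the carrier released in the detent, nose (157,125) in line with the nest. The pink cap disc is at (119,211), with its facets square to the rail. Go over the cap, then down around it.

Request:
{"fn": "jog_arm", "kwargs": {"deltas": [0.001, -0.03, 0, 0, 0, 0, 1, 0.001, -0.06, 0, 0, 0, 0, 1, 0.001, -0.086, 0, 0, 0, 0, 1, 0.001, -0.086, 0, 0, 0, 0, 1, 0.001, -0.086, 0.03, 0, 0, 0, 1, 0.001, -0.086, 0.06, 0, 0, 0, 1, 0.001, -0.086, 0.089, 0, 0, 0, 1, 0.001, -0.086, 0.089, 0, 0, 0, 1]}}

```text
time: 6.05
tool_pos: [0.479, 0.0367, 0.1105]
tcp_rot: [-3.127, -0.303, 0.016]
wrist_force: [-0.2, -0.3, 0.0]
width: 0.999
grip_force: 0.0
```

```bash
python3 - <<'E'
from h import *
rel((.482,.038,.112))
c=read_camera("wrist");cv2.imwrite("pics/w6.png",c["color"])
E
```

```text
t 6.05 p [0.479  0.0367 0.1105] yaw 11.06 tilt [-0.01  -0.001 -1.   ] F [-0.2 -0.3  0. ] T [-0.01  0.05 -0.01] w 0.999 g 0.0 q6 1.4
to go (tool) [ 0.0031 -0.0007 -0.0015]
```

View pics/w6.png

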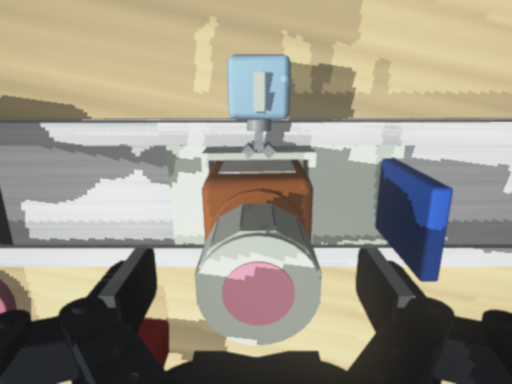

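The wrist view shows the cap disc at (258,293), centred between the fingertips (157 and 358), and the nose (259,145) between the ridges. Close on the cap.

Request:
{"fn": "jog_arm", "kwargs": {"deltas": [0.001, 0, 0, 0, 0, 0, 0.5, 0.001, 0, 0, 0, 0, 0, 0.2, 0.001, 0, 0, 0, 0, 0, 0, 0.001, 0, 0, 0, 0, 0, -0.3, 0.001, 0, 0, 0, 0, 0, -1, 0.001, 0, 0, 0, 0, 0, -1], "squeeze": 50}}

```text
time: 6.7
tool_pos: [0.4858, 0.0375, 0.1172]
tcp_rot: [3.126, 0.303, 0.006]
wrist_force: [-0.3, -0.0, 5.5]
width: 0.527
grip_force: 51.5
```

```bash
python3 - <<'E'
from h import *
rel((.482,.038,.112))
E
```

```text
t 6.7 p [0.4858 0.0375 0.1172] yaw 11.08 tilt [ 0.004  0.001 -1.   ] F [-0.3 -0.   5.5] T [-0.09  0.04 -0.01] w 0.527 g 51.5 q6 1.4
to go (tool) [-0.0037 -0.0012  0.0052]
```

Request:
{"fn": "jog_arm", "kwargs": {"deltas": [0, 0, 0.001, 0, 0, 0, -1, 0, 0, 0.002, 0, 0, 0, -1, 0, 0, 0.002, 0, 0, 0, -1]}}

```text
time: 7.0
tool_pos: [0.4858, 0.0376, 0.1153]
tcp_rot: [3.126, 0.303, 0.006]
wrist_force: [-1.0, 0.4, 7.4]
width: 0.525
grip_force: 51.7
```

```bash
python3 - <<'E'
from h import *
import time
f=[]
for i in range(6):
    read_camera("wrist"); f.append(readout.read_state()["wrist_force"][2])
print(np.round(f,1));st()
E
```

```text
[5.9 6.9 6.8 6.8 6.6 7.4]
t 7.3 p [0.4858 0.0376 0.1154] yaw 11.08 tilt [ 0.003  0.001 -1.   ] F [-0.4  0.   7.4] T [-0.15  0.08 -0.01] w 0.525 g 51.7 q6 1.4
```

Request:
{"fn": "jog_arm", "kwargs": {"deltas": [0, 0, 0.001, 0, 0, 0, -1, 0, 0, 0.0016, 0, 0, 0, -1, 0, 0, 0.0016, 0, 0, 0, -1]}}

```text
time: 7.6
tool_pos: [0.4859, 0.0375, 0.1139]
tcp_rot: [3.126, 0.303, 0.005]
wrist_force: [-1.5, -0.8, 7.1]
width: 0.529
grip_force: 51.8
```

```bash
python3 - <<'E'
from h import *
f=[]
for i in range(10):
    read_camera("wrist"); f.append(readout.read_state()["wrist_force"][2])
print(np.round(f,1),np.mean(f));st()
E
```

```text
[6.6 7.7 7.7 8.4 7.5 6.8 7.1 7.4 7.5 7.9] 7.4670553816523055
t 8.1 p [0.4858 0.0376 0.1139] yaw 11.09 tilt [ 0.003  0.001 -1.   ] F [-0.5  0.2  7.9] T [-0.07  0.16  0.02] w 0.526 g 51.8 q6 1.4
```

Request:
{"fn": "jog_arm", "kwargs": {"deltas": [0, 0, 0.0006, 0, 0, 0, -1, 0, 0, 0.0006, 0, 0, -3, -1, 0, 0, 0.0006, 0, 0, -6, -1, 0, 0, 0.0006, 0, 0, -10, -1, 0, 0, 0.0006, 0, 0, -10, -1]}}

```text
time: 8.6
tool_pos: [0.486, 0.0378, 0.1131]
tcp_rot: [3.088, 0.577, 0.006]
wrist_force: [-0.0, 1.2, 5.9]
width: 0.524
grip_force: 51.7
```

```bash
python3 - <<'E'
from h import *
f=[]
for i in range(6):
    c=read_camera("wrist"); f.append(np.r_[readout.read_state()["wrist_force"][2],readout.read_state()["torque"]])
print(np.mean(f,0).round(2));st();cv2.imwrite("pics/w7.png",c["color"])
E
```

```text
[5.41 0.07 0.   0.01]
t 8.9 p [0.486  0.0378 0.1131] yaw 21.08 tilt [ 0.004  0.001 -1.   ] F [0.9 0.2 4.6] T [ 0.08 -0.03 -0.04] w 0.528 g 51.7 q6 1.23
```

View pics/w7.png

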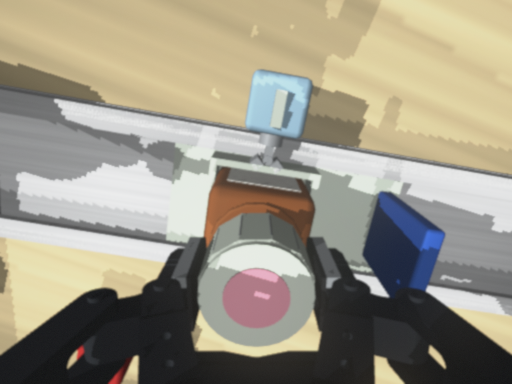

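The wrist view shows the cap's front facet (258,228) still square to the gripper while the bottle and rail have turned by 10°. The cap turns with the gripper, and the disc's width (68 px) fits about 6 mm pressed. Continue turning.

Request:
{"fn": "jog_arm", "kwargs": {"deltas": [0, 0, 0, 0, 0, -5, -1, 0, 0, 0, 0, 0, -10, -1, 0, 0, 0, 0, 0, -15, -1, 0, 0, 0, 0, 0, -20, -1, 0, 0, 0, 0, 0, -20, -1]}}

```text
time: 9.4
tool_pos: [0.4857, 0.0378, 0.113]
tcp_rot: [2.94, 1.105, 0.005]
wrist_force: [-0.0, 0.6, 6.2]
width: 0.531
grip_force: 51.7
```

```bash
python3 - <<'E'
from h import *
f=[]
for i in range(6):
    c=read_camera("wrist"); f.append(np.r_[readout.read_state()["wrist_force"],readout.read_state()["torque"]])
print(np.mean(f,0).round(2));st();cv2.imwrite("pics/w8.png",c["color"])
h=cv2.cvtColor(c["color"],cv2.COLOR_BGR2HSV)
print([b[:2] for b in blobs(c,(155,30,100),(180,255,255),(150,180,350,384),200)])
E
```

```text
[-0.53  0.31  5.8   0.07  0.07  0.  ]
t 9.7 p [0.4857 0.0378 0.113 ] yaw 41.08 tilt [ 0.003  0.002 -1.   ] F [-0.2  0.3  5.6] T [ 0.06  0.1  -0.03] w 0.531 g 51.7 q6 0.88
[([222, 268, 68, 60, 3195], [255.9, 297.8])]
```

View pics/w8.png

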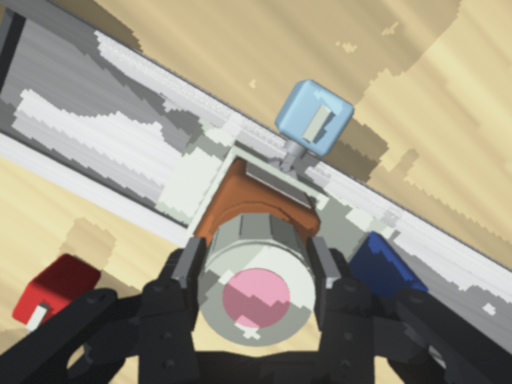

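At 30° the cap is still following the gripper. That is my 11th picture and the limit is 10, so I miscounted. I'll check by numbers only from here.

Request:
{"fn": "jog_arm", "kwargs": {"deltas": [0, 0, 0, 0, 0, -6, -1, 0, 0, 0, 0, 0, -12, -1, 0, 0, 0, 0, 0, -18, -1, 0, 0, 0, 0, 0, -24, -1, 0, 0, 0, 0, 0, -29, -1, 0, 0, 0, 0, 0, -33, -1, 0, 0, 0, 0, 0, -33, -1, 0, 0, 0, 0, 0, -33, -1]}}

```text
time: 10.5
tool_pos: [0.4851, 0.0381, 0.1131]
tcp_rot: [2.507, 1.892, 0.003]
wrist_force: [-2.2, 1.2, 8.7]
width: 0.53
grip_force: 52.0
```

Request:
{"fn": "jog_arm", "kwargs": {"deltas": [0, 0, -0.003, 0, 0, 0, -1, 0, 0, -0.006, 0, 0, 0, -1, 0, 0, -0.009, 0, 0, 0, -1, 0, 0, -0.012, 0, 0, 0, -1, 0, 0, -0.012, 0, 0, 0, -1]}}

```text
time: 11.0
tool_pos: [0.4844, 0.0377, 0.1235]
tcp_rot: [2.508, 1.892, 0.001]
wrist_force: [0.3, 2.2, 0.2]
width: 0.526
grip_force: 51.1
```

```bash
python3 - <<'E'
from h import *
f=[]
for i in range(5):
    c=read_camera("wrist"); f.append(readout.read_state()["wrist_force"])
print(np.mean(f,0).round(2));st()
print([b[:2] for b in blobs(c,(155,30,100),(180,255,255),(150,180,350,384),200)])
E
```

```text
[ 0.19  1.4  -0.33]
t 11.25 p [0.484  0.0377 0.1228] yaw 74.07 tilt [-0.    -0.001 -1.   ] F [ 0.   1.8 -0.7] T [ 0.2  -0.04 -0.04] w 0.527 g 51.1 q6 0.3
[([222, 268, 68, 60, 3205], [255.9, 297.7])]
```

Request:
{"fn": "jog_arm", "kwargs": {"deltas": [0, 0, -0.006, 0, 0, 0, -1, 0, 0, -0.014, 0, 0, 0, -1, 0, 0, -0.024, 0, 0, 0, -1, 0, 0, -0.036, 0, 0, 0, -1, 0, 0, -0.048, 0, 0, 0, -1, 0, 0, -0.06, 0, 0, 0, -1, 0, 0, -0.068, 0, 0, 0, -1, 0, 0, -0.071, 0, 0, 0, -1]}}

```text
time: 12.05
tool_pos: [0.4851, 0.0376, 0.1959]
tcp_rot: [2.507, 1.891, 0.003]
wrist_force: [0.2, -0.0, -0.8]
width: 0.526
grip_force: 51.1
```

Request:
{"fn": "jog_arm", "kwargs": {"deltas": [0, 0, 0, 0, 0, 0, -1, 0, 0, 0, 0, 0, 0, -1, 0, 0, 0, 0, 0, 0, -1]}}

```text
time: 12.35
tool_pos: [0.4838, 0.0376, 0.1935]
tcp_rot: [-2.507, -1.892, 0.002]
wrist_force: [-0.0, 1.0, -0.4]
width: 0.526
grip_force: 51.1
```

```bash
python3 - <<'E'
from h import *
s=read_camera("scene");t=read_camera("top");c=read_camera("wrist")
rel((.485,.0377,.194))
w=[b[:2] for b in blobs(c,(155,30,100),(180,255,255),(150,180,350,384),200)];print(w)
print("disc from wrist",plane(c,*w[0][1],.205))
print("neck proj scene",proj(s,(.482,.038,.116)),"cap top proj",proj(s,(.484,.038,.205)))
print("pink",[b[:2] for b in blobs(s,(150,25,80),(180,255,255),(150,90,300,250),5)])
print("amber scene",[b[:2] for b in blobs(s,(3,120,40),(14,255,255),(150,90,300,260),20)])
# expected bottle body centre
print("body mid proj",proj(s,(.482,.038,.06)), "amber top",[b[:2] for b in blobs(t,(3,120,40),(14,255,255),(230,160,330,235),10)],proj(t,(.482,.038,.082)))
print("tab top",[b[:2] for b in blobs(t,(105,150,40),(130,255,255),(200,160,395,235),10)],"tab scene",[b[:2] for b in blobs(s,(105,150,40),(130,255,255),(110,120,300,310),10)])
print("tab wrist",[b[:2] for b in blobs(c,(100,100,30),(130,255,255),None,100)])
E
```

```text
t 12.5 p [0.4839 0.0376 0.1936] yaw 74.07 tilt [-0.    -0.001 -1.   ] F [ 0.2  0.2 -0.7] T [-0.04 -0.02 -0.03] w 0.525 g 51.1 q6 0.3
to go (tool) [ 0.0004  0.001  -0.0004]
[([222, 268, 69, 60, 3217], [255.9, 297.7])]
disc from wrist [0.48346956 0.03335287 0.205     ]
neck proj scene [227.34879454 183.43427248] cap top proj [225.74535971 157.29733083]
pink [([255, 145, 21, 16, 146], [265.1, 152.3]), ([219, 155, 5, 6, 24], [221.2, 157.7])]
amber scene [([216, 185, 26, 24, 314], [228.6, 196.8])]
body mid proj [228.51462523 198.52945364] amber top [([263, 198, 3, 10, 20], [263.9, 203.0]), ([271, 202, 13, 10, 53], [278.0, 207.0])] [272.68172776 200.39745185]
tab top [] tab scene []
tab wrist []
```

Request:
{"fn": "jog_arm", "kwargs": {"deltas": [0.002, -0.001, 0, 0, 0, 0, -1, 0.004, -0.002, 0, 0, 0, 0, -1, 0.004, -0.002, 0, 0, 0, 0, -1, 0.004, -0.002, 0, 0, 0, 0, -1, 0.004, -0.002, 0, 0, 0, 0, -1]}}

```text
time: 13.0
tool_pos: [0.4835, 0.042, 0.1943]
tcp_rot: [2.508, 1.892, 0.0]
wrist_force: [-0.5, 0.2, -0.5]
width: 0.528
grip_force: 51.1
```

```bash
python3 - <<'E'
from h import *
s=read_camera("scene");t=read_camera("top");c=read_camera("wrist")
st()
w=[b[:2] for b in blobs(c,(155,30,100),(180,255,255),(150,180,350,384),200)];print("disc",plane(c,*w[0][1],.205))
for n,i in(("top",t),("scene",s)):
    print(n,"tab expected",proj(i,(.4985,-.0455,.065)),[b[:2] for b in blobs(i,(85,70,30),(130,255,255),(130,140,395,310) if n=="scene" else (200,160,395,235),6)])
# scene reference: start image
z=cv2.imread("pics/scene0.png");r=dict(s,color=z)
print("start amber",[b[:2] for b in blobs(r,(3,120,40),(14,255,255),(150,190,230,260),20)],"now",[b[:2] for b in blobs(s,(3,120,40),(14,255,255),(190,170,260,240),20)])
print("start body mid proj",proj(s,(.5055,-.0825,.06)))
print("wrist amber",[b[:2] for b in blobs(c,(3,120,40),(14,255,255),None,60)],"station",[b[:2] for b in blobs(c,(85,50,100),(110,200,255),None,200)],proj(c,(.482,.038,.082)))
E
```

```text
t 13.15 p [0.4835 0.042  0.1943] yaw 74.07 tilt [ 0.  0. -1.] F [-0.6 -0.2 -0.1] T [-0.02  0.02  0.02] w 0.53 g 51.1 q6 0.31
disc [0.48295965 0.03727747 0.205     ]
top tab expected [303.59729887 195.8581197 ] [([242, 160, 69, 40, 1909], [275.8, 174.5]), ([301, 191, 12, 34, 311], [306.3, 207.1]), ([242, 192, 10, 34, 302], [246.1, 208.0]), ([277, 197, 4, 2, 8], [278.5, 197.5]), ([305, 233, 9, 2, 16], [309.1, 233.6])]
scene tab expected [202.36310376 216.06688881] [([196, 208, 15, 26, 186], [203.8, 219.8]), ([241, 215, 14, 11, 58], [247.7, 220.5]), ([323, 288, 8, 9, 49], [326.4, 291.7])]
start amber [([185, 219, 19, 19, 144], [194.8, 227.7]), ([177, 222, 8, 10, 25], [179.9, 225.8])] now [([215, 185, 27, 24, 322], [228.5, 196.9])]
start body mid proj [190.37395967 226.05244225]
wrist amber [([45, 131, 56, 29, 69], [68.9, 140.3]), ([212, 145, 90, 74, 4095], [255.6, 185.4])] station [([303, 121, 54, 53, 1485], [329.9, 145.1])] [254.45501693 199.22758509]
```

```bash
python3 - <<'E'
from h import *
s=read_camera("scene");c=read_camera("wrist")
a=np.array([-.195,.981,0])
print("tab travel",[(plane(s,203.8,219.8,z)-plane(s,162.8,248.4,z))@a for z in(.05,.06)])
# bottle vs station along the rail from this wrist view (image column across, row along the rail roughly)
h=cv2.cvtColor(c["color"],cv2.COLOR_BGR2HSV)
st_=cv2.minAreaRect(np.argwhere(cv2.inRange(h,(85,50,100),(110,200,255))[100:190,290:370]>0)[:,::-1].astype(np.float32));print("station rect",st_)
am=cv2.minAreaRect(np.argwhere(cv2.inRange(h,(3,120,40),(14,255,255))[140:225,205:310]>0)[:,::-1].astype(np.float32));print("amber rect",am)
S=plane(c,st_[0][0]+290,st_[0][1]+100,.046);print("station",S,"bottle edges",[plane(c,p[0]+205,p[1]+140,.082).round(4) for p in cv2.boxPoints(am)])
print("station along",S@a,"cap along",plane(c,255.9,297.7,.205)@a)
E
```

```text
tab travel [np.float64(0.1216577379341494), np.float64(0.12020141864985685)]
station rect ((40.30000686645508, 45.599998474121094), (45.16857147216797, 42.0380744934082), 63.43495178222656)
amber rect ((49.43864059448242, 53.02368927001953), (75.47185516357422, 71.09951782226562), 61.7625617980957)
station [0.55018521 0.05387162 0.046     ] bottle edges [array([0.4526, 0.0642, 0.082 ]), array([0.5025, 0.0753, 0.082 ]), array([0.5149, 0.0203, 0.082 ]), array([0.4624, 0.0069, 0.082 ])]
station along -0.05443806147559837 cap along -0.057620996842374095
```

Request:
{"fn": "jog_arm", "kwargs": {"deltas": [0.001, 0, 0, 0, 0, 0, -1, 0.002, 0, 0, 0, 0, 0, -1, 0.002, 0, 0, 0, 0, 0, -1, 0.002, 0, 0, 0, 0, 0, -1, 0.002, 0, 0, 0, 0, 0, -1, 0.002, 0, 0, 0, 0, 0, -1]}}

```text
time: 13.85
tool_pos: [0.484, 0.0439, 0.1942]
tcp_rot: [-2.508, -1.892, 0.0]
wrist_force: [0.6, 0.6, 0.9]
width: 0.528
grip_force: 51.1
```

```bash
python3 -c "
from h import *
s,_=st();print(np.abs(s['joint_vel']).max());print(finish_job())"
```

```text
t 13.85 p [0.484  0.0439 0.1942] yaw 74.07 tilt [-0. -0. -1.] F [0.6 0.6 0.9] T [-0.    0.01 -0.02] w 0.528 g 51.1 q6 0.32
0.002780971328738849
the job is handed in; nothing more can be done
None
```

Job handed in at 13.9 s with no verdict returned: by my measurements the carrier is in the detent and the freed cap is held level and still, its rim about 57 mm above the neck and within a few mm of the bottle's axis; I viewed 11 pictures, one over the limit of 10.

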